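# Click the coffee store shut

### The arm

A 7-joint arm with a two-finger parallel gripper is mounted at the origin on the work surface. World frame = base frame: x ahead of the robot, y to its left, z up, the work surface at z = 0. Lengths are in m, angles in rad, forces in N, time in s.
With the tool pointing down it reaches from about 0.4 to 0.85 m from the base axis. Payload 4.5 kg.
Tool frame: the origin (TCP) lies at the very end of the fingers, on their centre line; the grasp point (between the pads) lies 19 mm behind it; x points along the fingers, y is the direction in which the jaws open and shut, and the axes are right-handed (so a half turn about x gives the same grasp; the last joint's range is limited). The gripper opens to 88 mm and grips with 3 to 60 N. Pads are 18 mm wide; open, the fingers measure 123 mm over their backs; the gripper's body (75 mm by 187 mm) begins 45 mm behind the grasp point.
Start: joints at [1.206, 0.689, -0.195, 1.565, 0.157, 0.902, -0.215], TCP at [0.243, -0.576, 0.239] pointing down, gripper open.
Joint ranges: [-3.01, 3.01], [-0.46, 2.08], [-1.47, 1.51], [0.13, 2.56], [-1, 4.14], [0.04, 2.09], [-2.66, 2.66]. Speed limits (rad/s): [2.57, 2.57, 3.14, 3.14, 3.14, 3.14, 3.14].

### API

Orientations are given as a rotation vector (axis times angle).
In Python, from station import arm gives the robot as it stands.
- The arm moves only by the tool move_arm, never from a script. Its argument "motion" is a list of rows, each an object with "slide": the shift along the tool's x, y, z in cm, a list of three; "angular": the turn, a rotation vector about the tool's x, y, z in degrees, a list of three; "gripper": the gripper's target within -1 to 1 (shut at 1, half-way at 0, fully open at -1). In form: [{"slide": [tx, ty, tz], "angular": [wx, wy, wz], "gripper": gripper}, ...]. A call has 1 to 12 rows; each row is the pose to reach, as a shift and turn from the pose commanded when the call began, along the tool's axes at that moment; what a row does not reach only later rows make up. A row lasts 1/12 s, in which the tool goes at most 41.7 mm and 7.16 degrees, less where a joint would pass 70% of its speed; a pose out of reach is approached as far as the arm can. A call with a gripper value outside its range is refused whole. The fingers move at their own pace and stop on an object; the grip force is fixed at half the most. Time passes only in rows, so rows that repeat a pose let the fingers close. It gives the time, the measured TCP pose, the force and the opening at its end, in the units of the state.
- arm.get_obs(): the state, without advancing time (a new reading comes with each control period).
- arm.grab_frame(name): name is "side" or "top" or "wrist"; returns the picture (420x560x3 uint8, red, green, blue); there is no depth.
- arm.get_calibration(name): a dict with "K" (3x3 intrinsics, pixels), "R" (3x3) and "t" (3): a world point X has camera coordinates R X + t. Camera axes: x right, y down, z forward; pixel columns grow to the right and rows downward; lengths in m; the calibration is good to about 2 mm. The wrist camera is an equidistant fisheye: a pixel r from the principal point sees the ray r / f radians off the axis. A picture is of the moment at which its call begins: read the wrist's pose just before it. get_calibration takes no time and is no camera call; for the wrist camera it gives the pose at the moment of the call.
- arm.finish_job(): hands the job in, once; it reports no verdict.
The state is a dict: "time_s": time; "q": joint angles; "dq": joint speeds; "effort": joint torques, N m; "tcp_pos": TCP position; "ee_rot": TCP orientation; "ft_force": force on the tool from outside, world axes, zero at the start; "torque": the same for the moment, N m; "grip_width": finger opening in m.
Only numpy, scipy, OpenCV 4.12 (cv2) and the standard library are available. Lean on these libraries where they do the work, as an engineer would, in place of code of your own. Each camera call takes 0.05 s, during which the arm holds its last target.

### The job

Seal the coffee things with light fingertip taps: press the black button on the aluminium canister's lid, then the blue button and then the yellow button on top of the grey organiser, in that order, each gently, until it is down and stays down. Leave the red and green buttons up, do not lift, tip or shove the canister or slide the drawers, and leave everything else where it stands.

Things in the scene. Friction and masses are not known exactly. Their poses are not given: they have to be found in the camera images.
- canister_button_top (a point): centre of the top face of the round black press button, 34 mm across, in the middle of the aluminium canister's lid; its top stands 18 mm above the lid and 120 mm above the counter when up. Moves down with the button; z axis up.
- canister_button (a joint): the black button's travel in m: 0 = standing up (as it starts), 0.010 = fully down. It slides against a steady friction of about 3 N and stays wherever it is left, without springing back; at 10 mm it meets a cushioned stop, still standing 8 mm above its lid.
- blue_button_top (a point): centre of the top face of the round blue press button, 34 mm across, in the middle of a white 74 x 80 mm lid on top of the organiser; its top stands 18 mm above that lid and 156 mm above the counter when up. Moves down with the button; z axis up.
- blue_button (a joint): the blue button's travel in m: 0 = standing up (as it starts), 0.010 = fully down. It slides against a steady friction of about 3 N and stays wherever it is left, without springing back; at 10 mm it meets a cushioned stop, still standing 8 mm above its lid.
- yellow_button_top (a point): centre of the top face of the round yellow press button, 34 mm across, in the middle of a white 74 x 80 mm lid on top of the organiser; its top stands 18 mm above that lid and 156 mm above the counter when up. Moves down with the button; z axis up.
- yellow_button (a joint): the yellow button's travel in m: 0 = standing up (as it starts), 0.010 = fully down. It slides against a steady friction of about 3 N and stays wherever it is left, without springing back; at 10 mm it meets a cushioned stop, still standing 8 mm above its lid.
- red_button_top (a point): centre of the top face of the round red press button, 34 mm across, in the middle of a white 74 x 80 mm lid on top of the organiser; its top stands 18 mm above that lid and 156 mm above the counter when up. Moves down with the button; z axis up.
- red_button (a joint): the red button's travel in m: 0 = standing up (as it starts), 0.010 = fully down. It slides against a steady friction of about 3 N and stays wherever it is left, without springing back; at 10 mm it meets a cushioned stop, still standing 8 mm above its lid.
- green_button_top (a point): centre of the top face of the round green press button, 34 mm across, in the middle of a white 74 x 80 mm lid on top of the organiser; its top stands 18 mm above that lid and 156 mm above the counter when up. Moves down with the button; z axis up.
- green_button (a joint): the green button's travel in m: 0 = standing up (as it starts), 0.010 = fully down. It slides against a steady friction of about 3 N and stays wherever it is left, without springing back; at 10 mm it meets a cushioned stop, still standing 8 mm above its lid.
- canister: closed aluminium canister, 68 mm across, 102 mm high without its black button, about 0.4 kg, standing loose on the counter; it may stand on either side of the organiser. Origin at the centre of its underside, z up.
- organiser: light grey plastic organiser, fixed to the counter, 180 mm deep (x), 200 mm wide (y), 130 mm high (138 mm with the lids), two drawers in its front (-x side), four white lids with blue, yellow, red and green buttons on top, two by two, 84 mm (x) by 90 mm (y) apart; which colour is where varies. Origin at the centre of its underside, z up.
- organiser_drawer0_handle (a point): grip point of the upper drawer's knob on the organiser's front; the drawer may start up to 25 mm open. To be left as it is.
- organiser_drawer1_handle (a point): grip point of the lower drawer's knob on the organiser's front; the drawer may start up to 25 mm open. To be left as it is.
- cup: yellow ceramic cup, 76 mm across, 75 mm high, loose. Origin at the centre of its underside, z up.
- tumbler: clear glass tumbler, 68 mm across, 105 mm high, loose. Origin at the centre of its underside, z up.
- jar: amber glass jar with a wooden cap, 60 mm across, 100 mm high, loose. Origin at the centre of its underside, z up.
- cezve: steel cezve, 88 mm across, 75 mm high, loose, with a handle that rises along its -y axis to 165 mm from its axis and 115 mm height. Origin at the centre of its underside, z up.
- spoon: wooden spoon, 220 mm long along its x axis, lying loose. z up.
There are look-alikes about, which are no part of the job. What is shaped like the canister but purple is not meant.

How it is judged:
By the outcome, as a careful person would: the job done as asked, in the order asked, and still so for the second after the job is handed in, with the robot touching nothing.
It also fails if it takes over 48 s, if anything falls off the work surface, if the arm or the gripper's body presses on something with over 40 N, if the wrist force passes 120 N, or if a joint passes its speed limit or range.

## Working session

There is one attempt and no reset: what is moved stays moved. The work goes in short steps, Python scripts to look and compute and a tool call to move; the robot and the scene stay as the last step left them, time stands still between calls to the robot, and variables do not carry over. Pictures are saved under pics/ and viewed, and the job is handed in when it is done.

Besides the shell and the picture viewer there is one more tool, called after "Call:" as name(argument=value, ...) on one line, values as JSON. move_arm: Moves the arm, as the interface text tells. Its arguments: {"type":"object","properties":{"motion":{"type":"array","items":{"type":"object","properties":{"slide":{"type":"array","items":{"type":"number"}},"angular":{"type":"array","items":{"type":"number"}},"gripper":{"type":"number"}}}}},"required":["motion"]}

```bash
mkdir -p pics; python3 - <<'E'
from station import arm
import cv2
o=arm.get_obs();print(o)
for n in("side","top","wrist"):
    c=arm.get_calibration(n);print(n,c)
    cv2.imwrite(f"pics/{n}0.png",arm.grab_frame(n)[:,:,::-1])
E
```

```text
{'time_s': 0.0, 'q': array([ 1.20577984,  0.68997565, -0.19450738,  1.56636787,  0.15732304,
        0.9024883 , -0.21505953]), 'dq': array([ 0.00022414,  0.00073792,  0.00039158, -0.00139574,  0.00044102,
        0.00121754,  0.00074518]), 'effort': array([-9.88164829e-04, -5.27563477e+01, -1.26710795e+00, -1.53428382e+01,
       -5.26009791e-02,  6.66146341e-03,  1.90318465e-04]), 'tcp_pos': array([ 0.24240092, -0.57538227,  0.23790871]), 'ee_rot': array([ 2.00245239,  0.4067432 , -2.00351034]), 'ft_force': array([-0.41413884, -0.05368701,  0.20272055]), 'torque': array([ 0.00863052, -0.02276854, -0.01772404]), 'grip_width': 0.08825417472178629}
side {'K': array([[399.06344021,   0.        , 286.93902136],
       [  0.        , 399.06344021, 204.59754684],
       [  0.        ,   0.        ,   1.        ]]), 'R': array([[-0.9864338 , -0.16390173, -0.00919671],
       [-0.10748309,  0.68719578, -0.7184771 ],
       [ 0.12407958, -0.70774161, -0.69548981]]), 't': array([0.55891642, 0.12006194, 1.19013258])}
top {'K': array([[406.5433417 ,   0.        , 282.08051834],
       [  0.        , 406.5433417 , 215.08154099],
       [  0.        ,   0.        ,   1.        ]]), 'R': array([[ 7.99390346e-04, -9.99976479e-01, -6.81198112e-03],
       [-9.94465693e-01, -7.92892336e-05, -1.05061787e-01],
       [ 1.05058775e-01,  6.85826690e-03, -9.94442365e-01]]), 't': array([0.01816095, 0.56372778, 1.12290811])}
wrist {'K': array([[325.1922621 ,   0.        , 275.36558234],
       [  0.        , 325.1922621 , 211.64541915],
       [  0.        ,   0.        ,   1.        ]]), 'R': array([[ 0.38930997, -0.92110455, -0.00203911],
       [-0.88231269, -0.37354825,  0.286332  ],
       [-0.26450342, -0.10967277, -0.95812829]]), 't': array([-0.62359087, -0.04136488,  0.38941824])}
```

View pics/top0.png

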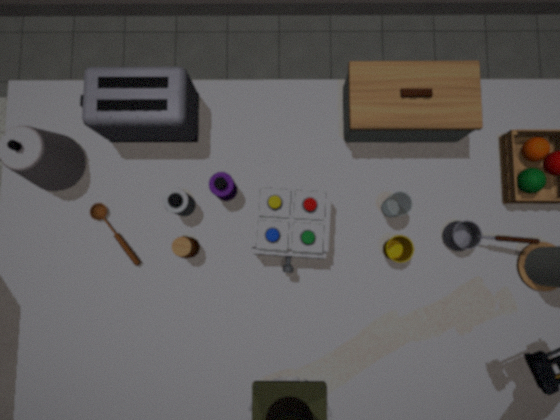

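View pics/side0.png

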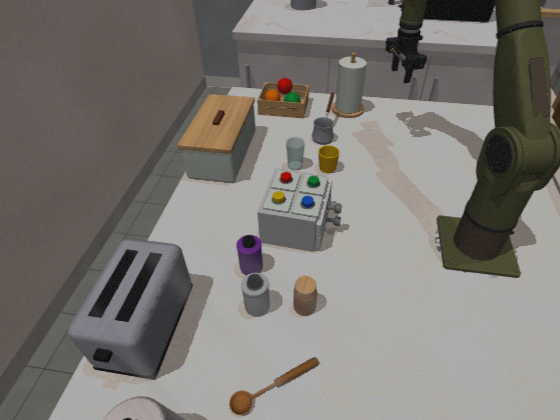

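View pics/wrist0.png

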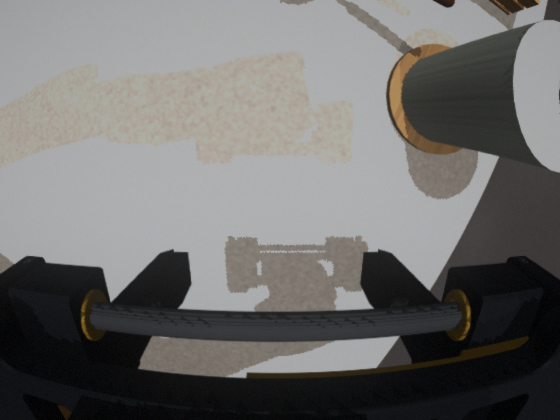

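The top view shows two canister shapes. The grey aluminium one, with its black button near (177,201), is at (178,203). The purple look-alike at (222,186) is excluded. On the organiser, yellow is at (275,202), red at (310,205), blue at (272,235) and green at (307,237). I'll check this in enlarged crops.

```bash
cat > h.py <<'E'
import numpy as np, cv2
from station import arm
def ray(n,uv,c=None):
    c=c or arm.get_calibration(n)
    d=c["R"].T@np.linalg.inv(c["K"])@np.array([uv[0],uv[1],1.]);o=-c["R"].T@c["t"];return o,d
def atz(n,uv,z):
    o,d=ray(n,uv);return o+d*(z-o[2])/d[2]
def proj(n,X):
    c=arm.get_calibration(n);p=c["K"]@(c["R"]@np.array(X)+c["t"]);return p[:2]/p[2]
def blob(im,roi,lo,hi):
    x0,y0,x1,y1=roi
    h=cv2.cvtColor(im[y0:y1,x0:x1],cv2.COLOR_BGR2HSV)
    m=cv2.inRange(h,np.array(lo),np.array(hi))
    k,l,s,c=cv2.connectedComponentsWithStats(m)
    i=1+np.argmax(s[1:,4]);return c[i]+[x0,y0],s[i]
E
python3 - <<'E'
from h import *
t=cv2.imread("pics/top0.png");s=cv2.imread("pics/side0.png")
a=cv2.resize(t[160:290,150:350],None,fx=4,fy=4,interpolation=cv2.INTER_CUBIC)
cv2.imwrite("pics/topc.png",a)
b=cv2.resize(s[160:330,220:360],None,fx=3.5,fy=3.5,interpolation=cv2.INTER_CUBIC)
cv2.imwrite("pics/sidec.png",b)
R={"yellow":([20,120,60],[35,255,255],(258,190,292,215),(268,188,290,204)),
"blue":([100,120,60],[125,255,255],(258,222,290,250),(298,192,318,210)),
"red":([0,150,60],[8,255,255],(295,190,325,218),(276,168,297,184)),
"green":([50,120,40],[80,255,255],(293,225,323,250),(303,174,323,190)),
"black":([0,0,0],[180,255,45],(165,190,186,211),(243,270,268,292))}
for k,(lo,hi,rt,rs) in R.items():
    z=.12 if k=="black" else .156
    for n,im,r in(("top",t,rt),("side",s,rs)):
        c,st=blob(im,r,lo,hi);print(k,n,c.round(1),st,atz(n,c,z-.003).round(4))
E
```

```text
yellow top [274.4 201.9] [ 10   6  13  13 131] [0.5843 0.0371 0.153 ]
yellow side [278.2 196.5] [  5   3  11  12 111] [0.583  0.0434 0.153 ]
blue top [272.1 234.8] [  8   7  13  13 137] [0.5008 0.0426 0.153 ]
blue side [307.2 201.2] [  4   4  11  12 110] [0.4999 0.0497 0.153 ]
red top [309.6 204.4] [ 9  9 12 12 96] [ 0.5779 -0.0521  0.153 ]
red side [285.6 176.5] [ 5  4 10 11 83] [ 0.5769 -0.0461  0.153 ]
green top [307.5 237.2] [  9   6  12  13 122] [ 0.4949 -0.0465  0.153 ]
green side [313.3 180.7] [ 6  2 10 10 88] [ 0.4932 -0.04    0.153 ]
black top [175. 200.] [  4   4  13  13 137] [0.5944 0.3    0.117 ]Traceback (most recent call last):
  File "<stdin>", line 15, in <module>
  File "h.py", line 15, in blob
    i=1+np.argmax(s[1:,4]);return c[i]+[x0,y0],s[i]
        ~~~~~~~~~^^^^^^^^^
    return _wrapfunc(a, 'argmax', axis=axis, out=out, **kwds)
    return bound(*args, **kwds)
ValueError: attempt to get argmax of an empty sequence
```

View pics/topc.png

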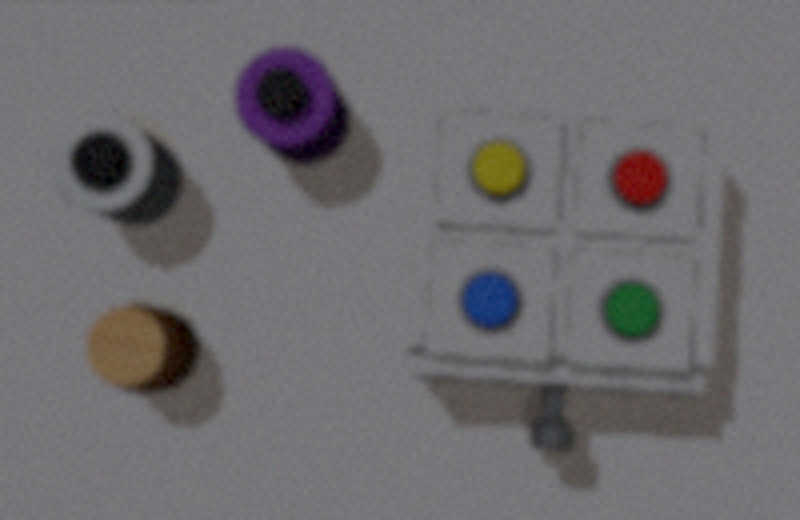

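View pics/sidec.png

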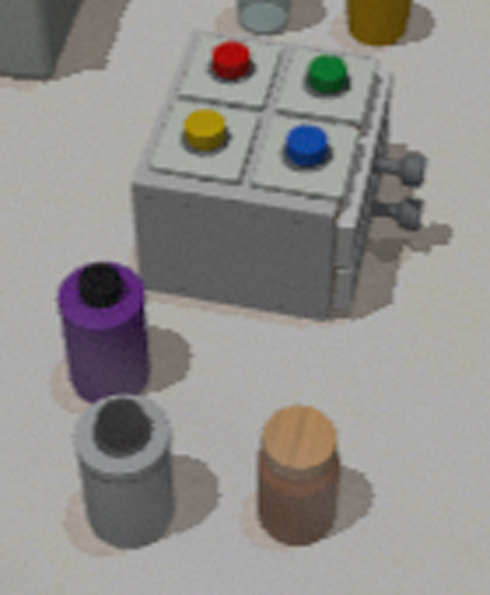

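The crops confirm it: the grey canister is the target and the purple one is the look-alike. The button spacing of 84 x 90 mm fits. I'll refine the black button using both views and plan the transfer.

```bash
cat >> h.py <<'E'
from scipy.spatial.transform import Rotation as Ro
def plan(target,yaw=None):
    o=arm.get_obs();R=Ro.from_rotvec(o["ee_rot"]).as_matrix();p=o["tcp_pos"]
    print("t",o["time_s"],"tcp",p.round(4),"F",o["ft_force"].round(1),"w",o["grip_width"])
    print("axes\n",R.round(3)); print("slide cm",(R.T@(np.array(target)-p)*100).round(2))
E
python3 - <<'E'
from h import *
s=cv2.imread("pics/side0.png")
c,st=blob(s,(243,268,270,292),[0,0,0],[180,255,75]);print(c,st,atz("side",c,.116))
def tri(a,b):
    o1,d1=ray("top",a);o2,d2=ray("side",b);d1/=np.linalg.norm(d1);d2/=np.linalg.norm(d2)
    A=np.c_[d1,-d2];x=np.linalg.lstsq(A,o2-o1,rcond=None)[0];p,q=o1+d1*x[0],o2+d2*x[1];return ((p+q)/2).round(4),np.linalg.norm(p-q).round(4)
print("black",tri((175,200),c))
for k,a,b in(("y",(274.4,201.9),(278.2,196.5)),("b",(272.1,234.8),(307.2,201.2)),("r",(309.6,204.4),(285.6,176.5)),("g",(307.5,237.2),(313.3,180.7))):print(k,tri(a,b))
plan([.594,.30,.26])
Rt=Ro.from_rotvec(arm.get_obs()["ee_rot"]).as_matrix()
E
```

```text
[254.43877551 281.80102041] [  4   6  16  16 196] [0.59344783 0.31057456 0.116     ]
black (array([0.596 , 0.3032, 0.1051]), np.float64(0.0003))
y (array([0.5847, 0.0372, 0.1473]), np.float64(0.0009))
b (array([0.5008, 0.0428, 0.1465]), np.float64(0.0007))
r (array([ 0.5783, -0.0526,  0.1476]), np.float64(0.0006))
g (array([ 0.4945, -0.0468,  0.147 ]), np.float64(0.0012))
t 0.15 tcp [ 0.2425 -0.5755  0.2381] F [-0.1 -0.4  0.1] w 0.08818052949902344
axes
 [[-0.001  0.388 -0.922]
 [ 0.001 -0.922 -0.388]
 [-1.    -0.001  0.   ]]
slide cm [ -2.1  -67.03 -66.39]
```

Call:
move_arm(motion=[{"slide": [-1, -1, -1], "angular": [-3, 0, 0], "gripper": 1}, {"slide": [-2, -3, -3], "angular": [-7, 0, 0], "gripper": 1}, {"slide": [-3, -6, -6], "angular": [-11, 0, 0], "gripper": 1}, {"slide": [-3, -9, -9], "angular": [-15, 0, 0], "gripper": 1}, {"slide": [-3, -12, -12], "angular": [-19, 0, 0], "gripper": 1}, {"slide": [-3, -15, -15], "angular": [-23, 0, 0], "gripper": 1}, {"slide": [-3, -18, -18], "angular": [-27, 0, 0], "gripper": 1}, {"slide": [-3, -21, -21], "angular": [-31, 0, 0], "gripper": 1}, {"slide": [-3, -24, -24], "angular": [-35, 0, 0], "gripper": 1}, {"slide": [-3, -27, -27], "angular": [-39, 0, 0], "gripper": 1}, {"slide": [-3, -29, -29], "angular": [-42, 0, 0], "gripper": 1}, {"slide": [-3, -31, -31], "angular": [-45, 0, 0], "gripper": 1}])

```text
time_s: 1.15
tcp_pos: [0.4088, -0.1668, 0.2689]
ee_rot: [1.485, 1.004, -1.483]
ft_force: [0.7, -0.2, -0.1]
grip_width: 0.0102
```

```bash
python3 - <<'E'
from h import *
plan([.595,.302,.25]);print(arm.get_obs()["q"].round(2))
E
```

```text
t 1.15 tcp [ 0.4088 -0.1668  0.2689] F [ 0.7 -0.2 -0.1] w 0.010218826749050867
axes
 [[ 0.001  0.928 -0.372]
 [ 0.001 -0.372 -0.928]
 [-1.     0.    -0.001]]
slide cm [  1.93  -0.15 -50.44]
[ 0.59  0.43 -0.44  2.04  0.27  0.72 -0.41]
```

Call:
move_arm(motion=[{"slide": [0, 0, -2], "angular": [0, 0, 0], "gripper": 1}, {"slide": [0, 0, -6], "angular": [-4, 0, 0], "gripper": 1}, {"slide": [0, 0, -10], "angular": [-8, 0, 0], "gripper": 1}, {"slide": [0, 0, -14], "angular": [-12, 0, 0], "gripper": 1}, {"slide": [0, 0, -18], "angular": [-16, 0, 0], "gripper": 1}, {"slide": [0, 0, -22], "angular": [-20, 0, 0], "gripper": 1}, {"slide": [0, 0, -26], "angular": [-24, 0, 0], "gripper": 1}, {"slide": [0, 0, -30], "angular": [-28, 0, 0], "gripper": 1}, {"slide": [0, 0, -34], "angular": [-32, 0, 0], "gripper": 1}, {"slide": [0, 0, -37], "angular": [-35, 0, 0], "gripper": 1}, {"slide": [0, 0, -39], "angular": [-35, 0, 0], "gripper": 1}, {"slide": [0, 0, -40], "angular": [-35, 0, 0], "gripper": 1}])

```text
time_s: 2.15
tcp_pos: [0.5589, 0.2043, 0.2684]
ee_rot: [1.041, 1.31, -1.039]
ft_force: [-0.4, 0.7, -0.1]
grip_width: 0.0003
```

```bash
python3 - <<'E'
from h import *
plan([.595,.302,.20]);print(arm.get_obs()["q"].round(2))
c=arm.get_calibration("wrist");np.savez("w1.npz",**c)
cv2.imwrite("pics/wrist1.png",arm.grab_frame("wrist")[:,:,::-1])
E
```

```text
t 2.15 tcp [0.5589 0.2043 0.2684] F [-0.4  0.7 -0.1] w 0.00026463744260095976
axes
 [[-0.     0.974  0.226]
 [ 0.002  0.226 -0.974]
 [-1.     0.    -0.002]]
slide cm [ 6.86  5.72 -8.69]
[-0.1   0.66 -0.57  1.61  0.4   0.99 -0.58]
```

View pics/wrist1.png

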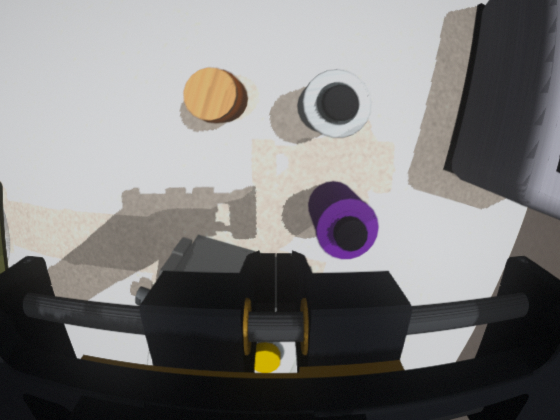

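The wrist view shows the aluminium canister's black button at (340,104). The purple look-alike is at (350,232) and the jar at (213,95). Next I'll turn the button pixel into a position with the fisheye model.

```bash
cat >> h.py <<'E'
def fish(c,uv,z):
    K=c["K"];x=(uv[0]-K[0,2])/K[0,0];y=(uv[1]-K[1,2])/K[1,1];r=np.hypot(x,y)
    d=c["R"].T@np.array([np.sin(r)*x/r,np.sin(r)*y/r,np.cos(r)]);o=-c["R"].T@c["t"];return o+d*(z-o[2])/d[2]
E
python3 - <<'E'
from h import *
c=dict(np.load("w1.npz"));im=cv2.imread("pics/wrist1.png")
b,s=blob(im,(310,75,370,135),[0,0,0],[180,255,60]);print(b,s,fish(c,b,.118))
g=cv2.inRange(im[60:140,295:375],(110,110,110),(255,255,255))
p=fish(c,b,.118);plan([p[0],p[1],.18])
E
```

```text
[337.30209482 104.62734289] [ 10  10  38  36 907] [0.59255873 0.30167495 0.118     ]
t 2.2 tcp [0.5591 0.2046 0.2684] F [1.1 1.1 1.4] w 0.0003595726561910513
axes
 [[ 0.     0.974  0.226]
 [ 0.003  0.226 -0.974]
 [-1.     0.001 -0.003]]
slide cm [ 8.87  5.44 -8.67]
```

Call:
move_arm(motion=[{"slide": [0, 1.5, -2.5], "angular": [0, 0, 0], "gripper": 1}, {"slide": [1, 3.5, -5.5], "angular": [0, 0, 0], "gripper": 1}, {"slide": [4, 5.6, -8.6], "angular": [0, 0, 0], "gripper": 1}, {"slide": [7, 5.6, -8.6], "angular": [0, 0, 0], "gripper": 1}, {"slide": [10, 5.6, -8.6], "angular": [0, 0, 0], "gripper": 1}, {"slide": [12, 5.6, -8.6], "angular": [0, 0, 0], "gripper": 1}, {"slide": [12, 5.6, -8.6], "angular": [0, 0, 0], "gripper": 1}, {"slide": [12, 5.6, -8.6], "angular": [0, 0, 0], "gripper": 1}])

```text
time_s: 2.87
tcp_pos: [0.594, 0.2946, 0.148]
ee_rot: [1.041, 1.306, -1.046]
ft_force: [0.3, -0.1, 1.5]
grip_width: 0.0005
```

```bash
python3 - <<'E'
from h import *
plan([.594,.301,.110])
cv2.imwrite("pics/wrist2.png",arm.grab_frame("wrist")[:,:,::-1])
s=arm.grab_frame("side")[:,:,::-1];t=arm.grab_frame("top")[:,:,::-1]
a=cv2.resize(s[220:330,200:330],None,fx=3,fy=3);b=cv2.resize(t[150:260,130:260],None,fx=3,fy=3)
cv2.imwrite("pics/st2.png",np.hstack([a,b]))
E
```

```text
t 2.8667 tcp [0.594  0.2946 0.148 ] F [ 0.3 -0.1  1.5] w 0.00047371887262740174
axes
 [[-0.002  0.975  0.221]
 [-0.003  0.221 -0.975]
 [-1.    -0.002  0.002]]
slide cm [ 3.8   0.15 -0.63]
```

View pics/wrist2.png

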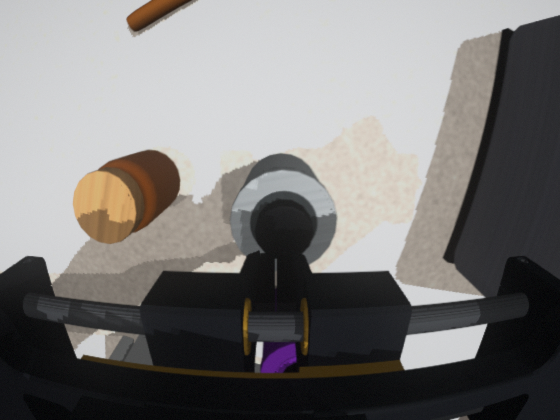

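View pics/st2.png

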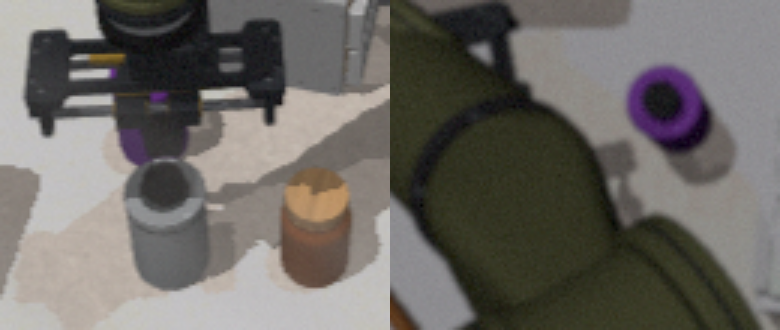

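```bash
python3 - <<'E'
from h import *
from scipy.optimize import fsolve
c=arm.get_calibration("wrist");im=cv2.imread("pics/wrist2.png")
for uv in((284,222),(283,218)):print(uv,fish(c,uv,.118))
def pj(X):
    v=c["R"]@np.array(X)+c["t"];th=np.arctan2(np.hypot(v[0],v[1]),v[2]);u=v[:2]/np.hypot(v[0],v[1])*th
    return c["K"][:2,:2]@u+c["K"][:2,2]
plan([.594,.3015,.110]);print(pj(arm.get_obs()["tcp_pos"]),pj([.594,.301,.12]))
for x,y,r,z in((.594,.301,.017,.12),(.594,.301,.034,.102)):
  for a in np.linspace(0,2*np.pi,60):
    p=pj([x+r*np.cos(a),y+r*np.sin(a),z]);cv2.circle(im,tuple(int(round(v)) for v in p),0,(0,0,255),-1)
cv2.circle(im,tuple(int(round(v)) for v in pj(arm.get_obs()["tcp_pos"])),2,(0,255,0),-1)
cv2.imwrite("pics/ov.png",cv2.resize(im[140:300,200:360],None,fx=3.5,fy=3.5))
E
```

```text
(284, 222) [0.59612362 0.31183401 0.118     ]
(283, 218) [0.59500208 0.3140711  0.118     ]
t 3.0167 tcp [0.5955 0.2969 0.1509] F [-0.3 -0.1  1.6] w 0.0001356462578561652
axes
 [[ 0.003  0.975  0.221]
 [ 0.002  0.221 -0.975]
 [-1.     0.003 -0.001]]
slide cm [ 4.09 -0.06 -0.48]
[277.69070193 270.09954275] [276.26426438 239.50905901]
```

View pics/ov.png

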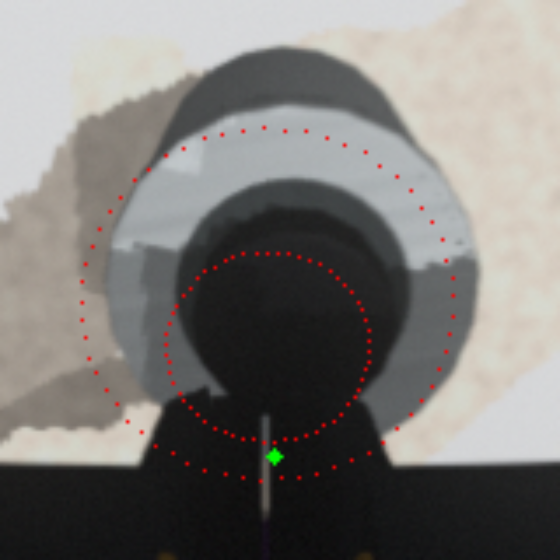

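The arm was still settling during that picture, so I'll retake it now that it's at rest.

```bash
cat >> h.py <<'E'
def pj(c,X):
    v=c["R"]@np.array(X)+c["t"];th=np.arctan2(np.hypot(v[0],v[1]),v[2]);u=v[:2]/np.hypot(v[0],v[1])*th
    return c["K"][:2,:2]@u+c["K"][:2,2]
def overlay(c,im,circ,pts,roi,f,out):
    im=im.copy()
    x0,y0,x1,y1=roi;im=cv2.resize(im[y0:y1,x0:x1],None,fx=f,fy=f)
    q=lambda p:tuple(int(round(v)) for v in ((np.array(p)-[x0,y0]+.5)*f-.5))
    for x,y,z,r in circ:
        for a in np.linspace(0,2*np.pi,80):cv2.circle(im,q(pj(c,[x+r*np.cos(a),y+r*np.sin(a),z])),1,(0,0,255),-1)
    for p in pts:cv2.circle(im,q(pj(c,p)),3,(0,255,0),-1)
    cv2.imwrite(out,im)
E
python3 - <<'E'
from h import *
c=arm.get_calibration("wrist");tc=arm.get_obs()["tcp_pos"];np.savez("w3.npz",**c)
im=arm.grab_frame("wrist")[:,:,::-1].copy();cv2.imwrite("pics/wrist3.png",im)
plan([.594,.3015,.110])
g=im.max(axis=2)
x,y=.596,.307
overlay(c,im,[(x,y,.12,.017),(x,y,.102,.034)],[tc],(200,140,360,300),3.5,"pics/ov3.png")
E
```

```text
t 3.0667 tcp [0.5954 0.297  0.1509] F [-0.4  0.2 -0.4] w 0.00046289860990026305
axes
 [[ 0.003  0.975  0.222]
 [ 0.002  0.222 -0.975]
 [-1.     0.003 -0.001]]
slide cm [ 4.09 -0.06 -0.46]
```

View pics/ov3.png

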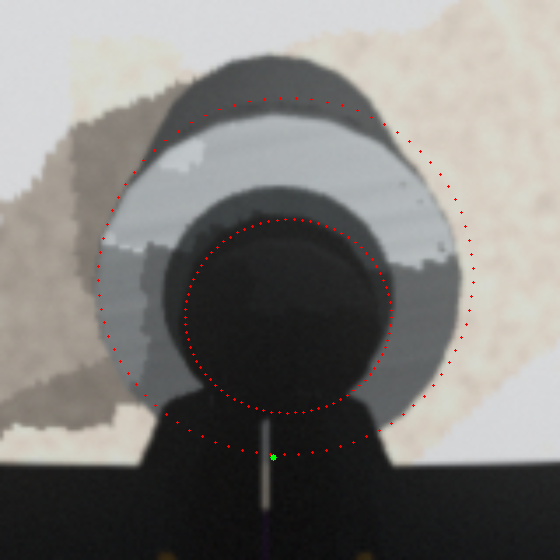

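Call:
move_arm(motion=[{"slide": [0.5, 0, -0.4], "angular": [0, 0, 0], "gripper": 1}, {"slide": [1, 0, -0.7], "angular": [0, 0, 0], "gripper": 1}, {"slide": [1.8, 0, -0.7], "angular": [0, 0, 0], "gripper": 1}, {"slide": [2.4, 0, -0.7], "angular": [0, 0, 0], "gripper": 1}, {"slide": [2.6, 0, -0.7], "angular": [0, 0, 0], "gripper": 1}, {"slide": [2.6, 0, -0.7], "angular": [0, 0, 0], "gripper": 1}, {"slide": [2.6, 0, -0.7], "angular": [0, 0, 0], "gripper": 1}])

```text
time_s: 3.65
tcp_pos: [0.5927, 0.3036, 0.1223]
ee_rot: [1.042, 1.307, -1.043]
ft_force: [-0.3, -0.5, 0.3]
grip_width: 0.0005
```

```bash
python3 - <<'E'
from h import *
c=arm.get_calibration("wrist");tc=arm.get_obs()["tcp_pos"]
plan([.594,.304,.110])
im=arm.grab_frame("wrist")[:,:,::-1].copy();cv2.imwrite("pics/wrist4.png",im)
x,y=.594,.304
overlay(c,im,[(x,y,.12,.017),(x,y,.102,.034)],[tc],(200,150,360,310),3.5,"pics/ov4.png")
s=arm.grab_frame("side")[:,:,::-1];cv2.imwrite("pics/s4.png",cv2.resize(s[220:330,200:330],None,fx=5,fy=5))
plan([.594,.304,.110])
E
```

```text
t 3.65 tcp [0.5927 0.3036 0.1223] F [-0.3 -0.5  0.3] w 0.0004575395186106941
axes
 [[-0.     0.975  0.222]
 [-0.     0.222 -0.975]
 [-1.    -0.     0.   ]]
slide cm [ 1.23  0.14 -0.01]
t 3.75 tcp [0.5929 0.3037 0.1229] F [-0.4  0.6  0.2] w 0.00020735738050277875
axes
 [[ 0.     0.975  0.222]
 [ 0.     0.222 -0.975]
 [-1.     0.    -0.   ]]
slide cm [ 1.29  0.11 -0.  ]
```

View pics/ov4.png

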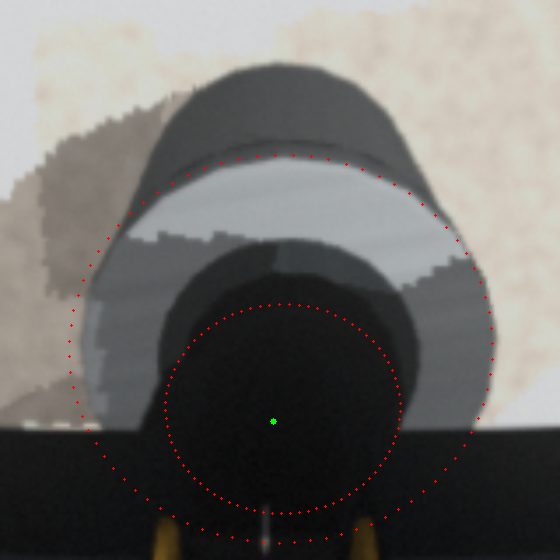

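View pics/s4.png

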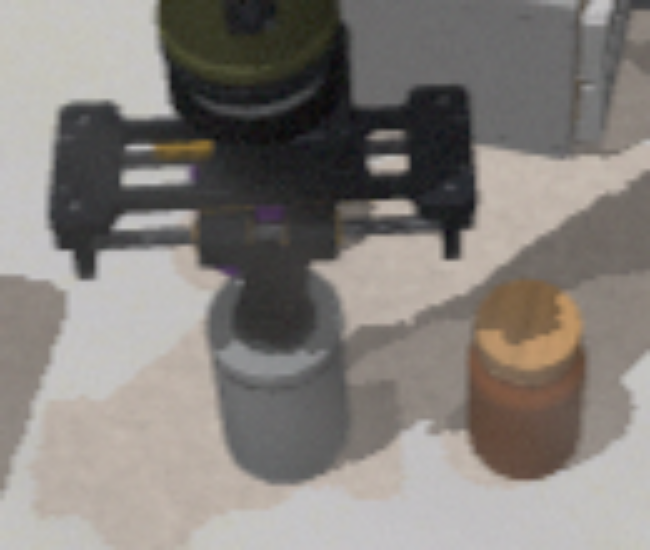

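The tip is centred on the black button and hovers about 3 mm above it. I'll press in small steps and read the force each time.

Call:
move_arm(motion=[{"slide": [0.1, 0.1, 0], "angular": [0, 0, 0], "gripper": 1}, {"slide": [0.2, 0.1, 0], "angular": [0, 0, 0], "gripper": 1}, {"slide": [0.3, 0.1, 0], "angular": [0, 0, 0], "gripper": 1}, {"slide": [0.4, 0.1, 0], "angular": [0, 0, 0], "gripper": 1}, {"slide": [0.5, 0.1, 0], "angular": [0, 0, 0], "gripper": 1}, {"slide": [0.6, 0.1, 0], "angular": [0, 0, 0], "gripper": 1}, {"slide": [0.7, 0.1, 0], "angular": [0, 0, 0], "gripper": 1}, {"slide": [0.8, 0.1, 0], "angular": [0, 0, 0], "gripper": 1}, {"slide": [0.8, 0.1, 0], "angular": [0, 0, 0], "gripper": 1}])

```text
time_s: 4.5
tcp_pos: [0.594, 0.304, 0.1146]
ee_rot: [1.043, 1.307, -1.042]
ft_force: [0.4, 0.3, 1.5]
grip_width: 0.0001
```

Call:
move_arm(motion=[{"slide": [0.05, 0, 0], "angular": [0, 0, 0], "gripper": 1}, {"slide": [0.1, 0, 0], "angular": [0, 0, 0], "gripper": 1}, {"slide": [0.2, 0, 0], "angular": [0, 0, 0], "gripper": 1}, {"slide": [0.3, 0, 0], "angular": [0, 0, 0], "gripper": 1}])

```text
time_s: 4.83
tcp_pos: [0.594, 0.304, 0.1118]
ee_rot: [1.043, 1.307, -1.042]
ft_force: [1.1, -0.1, 3.5]
grip_width: 0.0006
```

Call:
move_arm(motion=[{"slide": [0.05, 0, 0], "angular": [0, 0, 0], "gripper": 1}, {"slide": [0.1, 0, 0], "angular": [0, 0, 0], "gripper": 1}])

```text
time_s: 5.0
tcp_pos: [0.594, 0.304, 0.1107]
ee_rot: [1.043, 1.307, -1.042]
ft_force: [1.5, 0.3, 3.6]
grip_width: 0.0003
```

Contact shows as about 3.5 N of friction. I'll continue to the stop.

Call:
move_arm(motion=[{"slide": [0.05, 0, 0], "angular": [0, 0, 0], "gripper": 1}, {"slide": [0.1, 0, 0], "angular": [0, 0, 0], "gripper": 1}])

```text
time_s: 5.17
tcp_pos: [0.594, 0.304, 0.11]
ee_rot: [1.043, 1.306, -1.042]
ft_force: [1.0, -1.0, 6.3]
grip_width: 0.0004
```

Call:
move_arm(motion=[{"slide": [0.05, 0, 0], "angular": [0, 0, 0], "gripper": 1}, {"slide": [0.05, 0, 0], "angular": [0, 0, 0], "gripper": 1}])

```text
time_s: 5.33
tcp_pos: [0.594, 0.304, 0.1097]
ee_rot: [1.043, 1.306, -1.042]
ft_force: [1.2, -0.7, 5.9]
grip_width: 0.0005
```

Call:
move_arm(motion=[{"slide": [0.05, 0, 0], "angular": [0, 0, 0], "gripper": 1}, {"slide": [0.1, 0, 0], "angular": [0, 0, 0], "gripper": 1}, {"slide": [0.1, 0, 0], "angular": [0, 0, 0], "gripper": 1}])

```text
time_s: 5.58
tcp_pos: [0.594, 0.304, 0.1091]
ee_rot: [1.043, 1.306, -1.042]
ft_force: [0.6, -0.2, 8.3]
grip_width: 0.0006
```

The force is now rising above the friction level at 10+ mm of travel, so the button is on its stop. I'll lift straight up and check.

Call:
move_arm(motion=[{"slide": [-0.3, 0, 0], "angular": [0, 0, 0], "gripper": 1}, {"slide": [-1, 0, 0], "angular": [0, 0, 0], "gripper": 1}, {"slide": [-3, 0, 0], "angular": [0, 0, 0], "gripper": 1}, {"slide": [-6, 0, 0], "angular": [0, 0, 0], "gripper": 1}, {"slide": [-9, 0, 0], "angular": [0, 0, 0], "gripper": 1}, {"slide": [-11, 1, 2], "angular": [0, 0, 0], "gripper": 1}, {"slide": [-12, 2, 5], "angular": [0, 0, 0], "gripper": 1}, {"slide": [-12, 2, 7], "angular": [0, 0, 0], "gripper": 1}, {"slide": [-12, 2, 8], "angular": [0, 0, 0], "gripper": 1}, {"slide": [-12, 2, 8], "angular": [0, 0, 0], "gripper": 1}])

```text
time_s: 6.42
tcp_pos: [0.6312, 0.2267, 0.2274]
ee_rot: [1.043, 1.305, -1.048]
ft_force: [-0.1, -0.2, -0.7]
grip_width: 0.0002
```

```bash
python3 - <<'E'
from h import *
arm.grab_frame("side")
c=arm.get_calibration("wrist");tc=arm.get_obs()["tcp_pos"]
im=arm.grab_frame("wrist")[:,:,::-1].copy();cv2.imwrite("pics/wrist5.png",im)
x,y=.594,.304
overlay(c,im,[(x,y,.11,.017),(x,y,.102,.034)],[tc],(200,20,440,260),3,"pics/ov5.png")
s=arm.grab_frame("side")[:,:,::-1];cv2.imwrite("pics/s5.png",cv2.resize(s[150:330,200:350],None,fx=4,fy=3.3))
plan([.5005,.046,.20]);print(arm.get_obs()["q"].round(2))
E
```

```text
t 6.5667 tcp [0.6294 0.2325 0.2276] F [-0.1 -0.  -0.1] w 0.000441901551022599
axes
 [[-0.002  0.974  0.225]
 [ 0.001  0.225 -0.974]
 [-1.    -0.002 -0.002]]
slide cm [  2.77 -16.75  15.28]
[-0.15  0.81 -0.54  1.41  0.44  1.05 -0.55]
```

View pics/ov5.png

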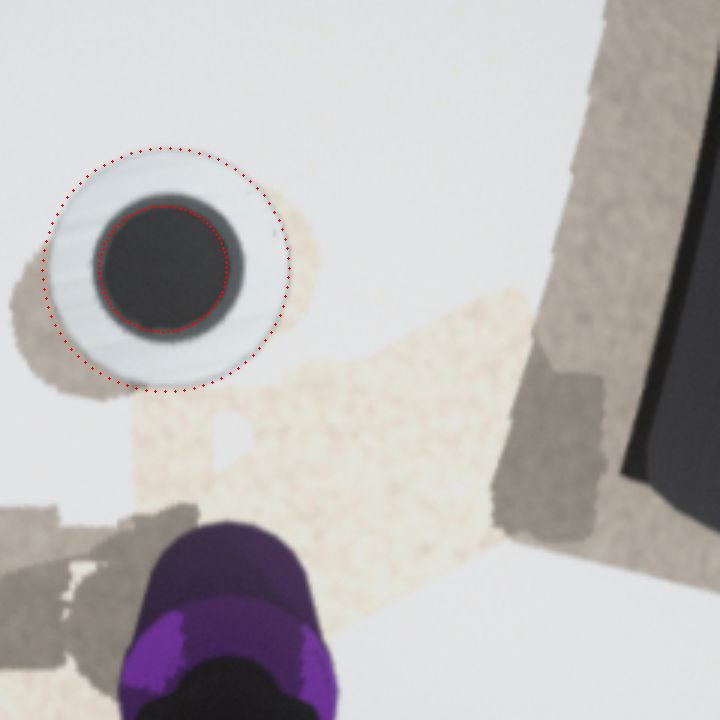

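View pics/s5.png

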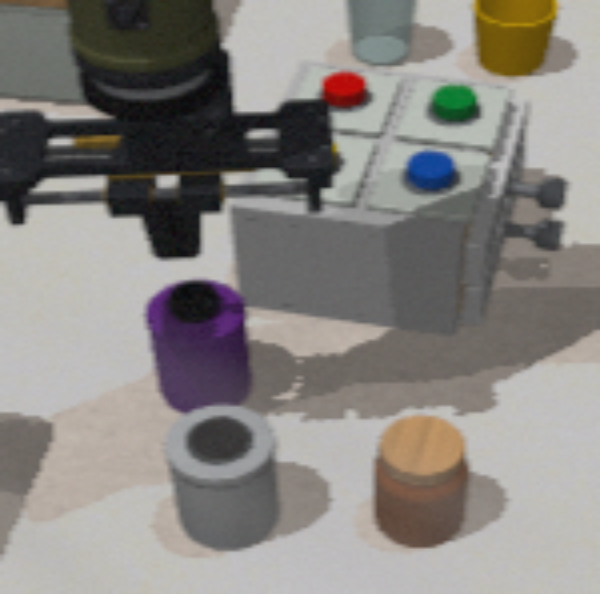

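The black button is down, with its top matching the z=0.110 overlay, and the canister hasn't moved. Next I'll go past the blue button so the wrist camera can see it.

Call:
move_arm(motion=[{"slide": [-1, -1, 1], "angular": [0, 0, 0], "gripper": 1}, {"slide": [-2, -3, 3.5], "angular": [0, 0, 0], "gripper": 1}, {"slide": [-2, -5, 6], "angular": [0, 0, 0], "gripper": 1}, {"slide": [-2, -7.5, 9], "angular": [0, 0, 0], "gripper": 1}, {"slide": [-2, -10, 12], "angular": [0, 0, 0], "gripper": 1}, {"slide": [-2, -12.5, 15], "angular": [0, 0, 0], "gripper": 1}, {"slide": [-2, -15, 18], "angular": [0, 0, 0], "gripper": 1}, {"slide": [-2, -17.5, 21], "angular": [0, 0, 0], "gripper": 1}, {"slide": [-2, -19.5, 23.5], "angular": [0, 0, 0], "gripper": 1}, {"slide": [-2, -20.5, 24.5], "angular": [0, 0, 0], "gripper": 1}, {"slide": [-2, -21, 25], "angular": [0, 0, 0], "gripper": 1}, {"slide": [-2, -21, 25], "angular": [0, 0, 0], "gripper": 1}])

```text
time_s: 7.57
tcp_pos: [0.4811, -0.0598, 0.2481]
ee_rot: [1.042, 1.308, -1.043]
ft_force: [-0.4, 0.2, 0.2]
grip_width: 0.0003
```

```bash
python3 - <<'E'
from h import *
for i in range(2): arm.grab_frame("top")
c=arm.get_calibration("wrist");tc=arm.get_obs()["tcp_pos"];np.savez("w6.npz",**c)
im=arm.grab_frame("wrist")[:,:,::-1].copy();cv2.imwrite("pics/wrist6.png",im)
plan([.5005,.046,.20]);print(arm.get_obs()["q"].round(2))
for k,lo,hi in(("blue",[100,120,60],[125,255,255]),("yellow",[20,140,60],[35,255,255])):
    try:
        b,s=blob(im,(0,0,560,270),lo,hi);print(k,b,s,fish(c,b,.1545))
    except Exception as e:print(k,e)
overlay(c,im,[(.5008,.0426,.156,.017),(.5843,.0371,.156,.017)],[],(140,30,440,260),2.5,"pics/ov6.png")
E
```

```text
t 7.7167 tcp [ 0.4829 -0.0576  0.2484] F [0.7 0.4 0.3] w 0.0006278965374475037
axes
 [[ 0.001  0.974  0.226]
 [ 0.002  0.226 -0.974]
 [-1.     0.002 -0.001]]
slide cm [ 4.86  4.05 -9.68]
[ 0.42  0.55 -0.61  1.95  0.44  0.78 -0.21]
blue [330.65468549  91.0885751 ] [ 309   69   45   45 1558] [0.49953754 0.04307636 0.1545    ]
yellow [428.30595138 128.93713328] [ 411  109   37   41 1193] [0.58276247 0.03783302 0.1545    ]
```

View pics/ov6.png

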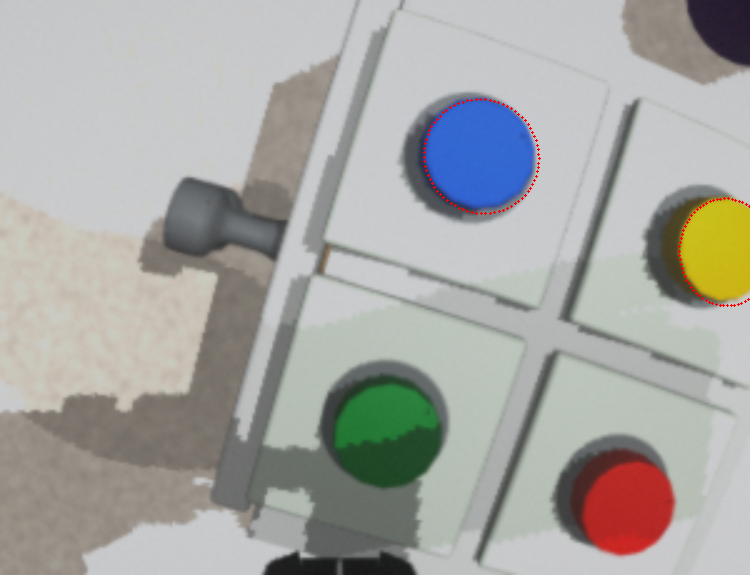

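The wrist and top views agree to 1–2 mm: blue is at (0.4998, 0.043) and yellow at (0.5835, 0.0375). Moving above blue.

Call:
move_arm(motion=[{"slide": [0, 1, -2], "angular": [0, 0, 0], "gripper": 1}, {"slide": [0, 2, -4.5], "angular": [0, 0, 0], "gripper": 1}, {"slide": [0, 3, -7], "angular": [0, 0, 0], "gripper": 1}, {"slide": [1, 3.6, -8.8], "angular": [0, 0, 0], "gripper": 1}, {"slide": [3, 3.9, -9.4], "angular": [0, 0, 0], "gripper": 1}, {"slide": [5, 3.9, -9.4], "angular": [0, 0, 0], "gripper": 1}, {"slide": [7, 3.9, -9.4], "angular": [0, 0, 0], "gripper": 1}, {"slide": [8, 3.9, -9.4], "angular": [0, 0, 0], "gripper": 1}, {"slide": [8.4, 3.9, -9.4], "angular": [0, 0, 0], "gripper": 1}, {"slide": [8.4, 3.9, -9.4], "angular": [0, 0, 0], "gripper": 1}, {"slide": [8.4, 3.9, -9.4], "angular": [0, 0, 0], "gripper": 1}])

```text
time_s: 8.63
tcp_pos: [0.4996, 0.041, 0.1647]
ee_rot: [1.043, 1.307, -1.041]
ft_force: [-0.1, 0.6, 0.6]
grip_width: 0.0004
```

```bash
python3 - <<'E'
from h import *
arm.grab_frame("top")
c=arm.get_calibration("wrist");tc=arm.get_obs()["tcp_pos"]
im=arm.grab_frame("wrist")[:,:,::-1].copy()
plan([.4998,.043,.156])
overlay(c,im,[(.4998,.043,.156,.017),(.5835,.0375,.156,.017)],[tc],(160,130,400,310),3,"pics/ov7.png")
E
```

```text
t 8.7333 tcp [0.4998 0.0406 0.1651] F [ 0.2  0.7 -0.2] w 0.0004215034109280785
axes
 [[ 0.002  0.975  0.222]
 [ 0.     0.222 -0.975]
 [-1.     0.002  0.   ]]
slide cm [ 0.91  0.06 -0.24]
```

View pics/ov7.png

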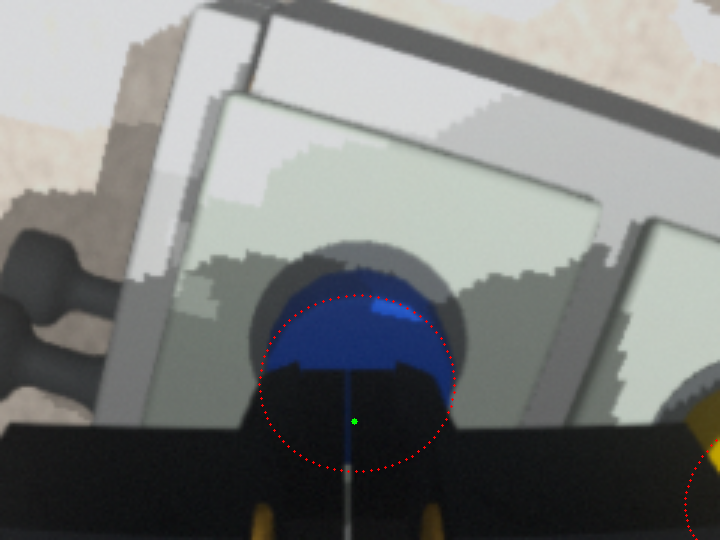

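Call:
move_arm(motion=[{"slide": [0.1, 0, -0.3], "angular": [0, 0, 0], "gripper": 1}, {"slide": [0.3, 0, -0.5], "angular": [0, 0, 0], "gripper": 1}, {"slide": [0.5, 0, -0.5], "angular": [0, 0, 0], "gripper": 1}, {"slide": [0.7, 0, -0.5], "angular": [0, 0, 0], "gripper": 1}, {"slide": [0.8, 0, -0.5], "angular": [0, 0, 0], "gripper": 1}, {"slide": [0.9, 0, -0.5], "angular": [0, 0, 0], "gripper": 1}, {"slide": [1.0, 0, -0.5], "angular": [0, 0, 0], "gripper": 1}, {"slide": [1.1, 0, -0.5], "angular": [0, 0, 0], "gripper": 1}, {"slide": [1.2, 0, -0.5], "angular": [0, 0, 0], "gripper": 1}, {"slide": [1.3, 0, -0.5], "angular": [0, 0, 0], "gripper": 1}, {"slide": [1.4, 0, -0.5], "angular": [0, 0, 0], "gripper": 1}])

```text
time_s: 9.65
tcp_pos: [0.4978, 0.0451, 0.1501]
ee_rot: [1.042, 1.307, -1.043]
ft_force: [-1.7, 0.9, 3.5]
grip_width: 0.0002
```

Call:
move_arm(motion=[{"slide": [0.1, 0, 0], "angular": [0, 0, 0], "gripper": 1}, {"slide": [0.2, 0, 0], "angular": [0, 0, 0], "gripper": 1}, {"slide": [0.3, 0, 0], "angular": [0, 0, 0], "gripper": 1}])

```text
time_s: 9.9
tcp_pos: [0.4978, 0.0451, 0.1471]
ee_rot: [1.042, 1.307, -1.042]
ft_force: [-0.4, 0.7, 3.2]
grip_width: 0.0003
```

Call:
move_arm(motion=[{"slide": [0.05, 0, 0], "angular": [0, 0, 0], "gripper": 1}, {"slide": [0.1, 0, 0], "angular": [0, 0, 0], "gripper": 1}, {"slide": [0.15, 0, 0], "angular": [0, 0, 0], "gripper": 1}])

```text
time_s: 10.15
tcp_pos: [0.4978, 0.0451, 0.1458]
ee_rot: [1.042, 1.307, -1.042]
ft_force: [-1.6, -0.2, 5.4]
grip_width: -0.0001
```

Call:
move_arm(motion=[{"slide": [0.05, 0, 0], "angular": [0, 0, 0], "gripper": 1}, {"slide": [0.1, 0, 0], "angular": [0, 0, 0], "gripper": 1}])

```text
time_s: 10.32
tcp_pos: [0.4978, 0.0451, 0.1451]
ee_rot: [1.042, 1.307, -1.042]
ft_force: [-2.5, 0.4, 9.7]
grip_width: 0.0004
```

The force rises to 9.7 N at 10.9 mm, so blue is at its stop. I'll lift and check it before going to yellow.

Call:
move_arm(motion=[{"slide": [-0.3, 0, 0], "angular": [0, 0, 0], "gripper": 1}, {"slide": [-1, 0, 0], "angular": [0, 0, 0], "gripper": 1}, {"slide": [-3, 0, 0], "angular": [0, 0, 0], "gripper": 1}, {"slide": [-6, 1, 2], "angular": [0, 0, 0], "gripper": 1}, {"slide": [-8, 3, 5], "angular": [0, 0, 0], "gripper": 1}, {"slide": [-9, 5, 8], "angular": [0, 0, 0], "gripper": 1}, {"slide": [-9, 6, 10], "angular": [0, 0, 0], "gripper": 1}, {"slide": [-9, 6, 11], "angular": [0, 0, 0], "gripper": 1}, {"slide": [-9, 6, 11], "angular": [0, 0, 0], "gripper": 1}, {"slide": [-9, 6, 11], "angular": [0, 0, 0], "gripper": 1}])

```text
time_s: 11.15
tcp_pos: [0.5795, -0.0484, 0.2342]
ee_rot: [1.042, 1.309, -1.043]
ft_force: [0.2, 0.6, 0.5]
grip_width: 0.0004
```

```bash
python3 - <<'E'
from h import *
for i in range(2): s=arm.grab_frame("side")[:,:,::-1]
c=arm.get_calibration("wrist");tc=arm.get_obs()["tcp_pos"]
im=arm.grab_frame("wrist")[:,:,::-1].copy()
b,q=blob(im,(0,0,560,270),[20,140,60],[35,255,255]);Y=fish(c,b,.1545);print(b,q,Y)
b,q=blob(im,(0,0,560,270),[100,120,60],[125,255,255]);print(b,q,fish(c,b,.146))
plan([Y[0],Y[1]+.002,.165])
a=cv2.resize(s[150:250,240:360],None,fx=5,fy=5);cv2.imwrite("pics/s8.png",a)
overlay(c,im,[(.4995,.0445,.146,.017),(.5835,.0390,.156,.017)],[],(140,30,440,260),2.5,"pics/ov8.png")
E
```

```text
[310.85553682 107.49915683] [ 287   84   48   48 1779] [0.58348212 0.03750899 0.1545    ]
[199.2275641   76.99871795] [ 177   55   45   45 1560] [0.50105289 0.04292268 0.146     ]
t 11.3 tcp [ 0.5797 -0.0468  0.2346] F [ 0.7 -1.4 -0.3] w 0.00025112208421909405
axes
 [[-0.001  0.974  0.226]
 [ 0.001  0.226 -0.974]
 [-1.    -0.001 -0.001]]
slide cm [ 6.97  2.32 -8.31]
```

View pics/ov8.png

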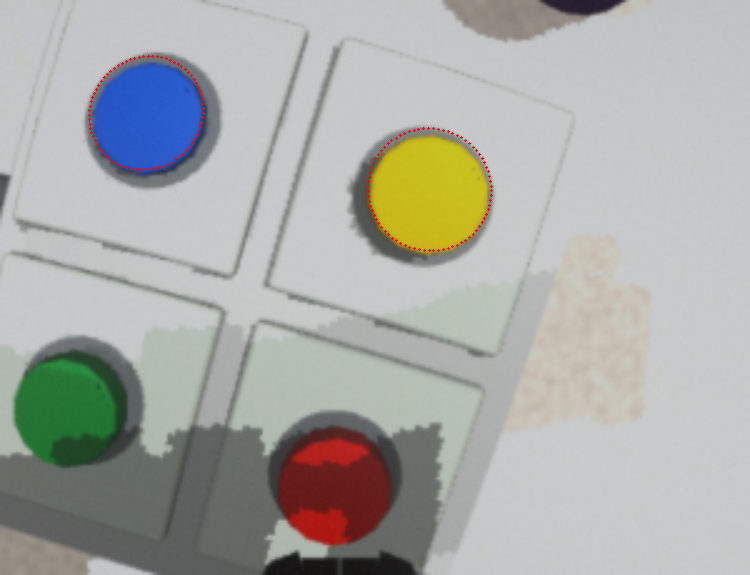

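View pics/s8.png

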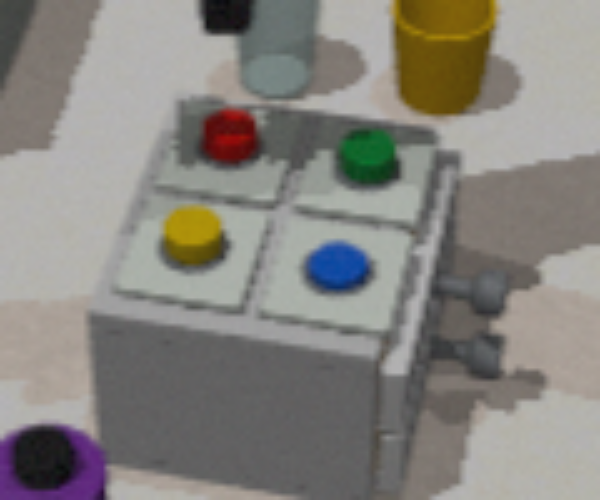

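Blue is clearly down, while yellow, red and green stand up. Yellow is at (0.5835, 0.038), so I'll go there next.

Call:
move_arm(motion=[{"slide": [0, 0.5, -2], "angular": [0, 0, 0], "gripper": 1}, {"slide": [0, 1.2, -4.5], "angular": [0, 0, 0], "gripper": 1}, {"slide": [0, 2, -7], "angular": [0, 0, 0], "gripper": 1}, {"slide": [1, 2.3, -8.3], "angular": [0, 0, 0], "gripper": 1}, {"slide": [3, 2.3, -8.3], "angular": [0, 0, 0], "gripper": 1}, {"slide": [5, 2.3, -8.3], "angular": [0, 0, 0], "gripper": 1}, {"slide": [6, 2.3, -8.3], "angular": [0, 0, 0], "gripper": 1}, {"slide": [6.6, 2.3, -8.3], "angular": [0, 0, 0], "gripper": 1}, {"slide": [6.8, 2.3, -8.3], "angular": [0, 0, 0], "gripper": 1}, {"slide": [6.8, 2.3, -8.3], "angular": [0, 0, 0], "gripper": 1}, {"slide": [6.8, 2.3, -8.3], "angular": [0, 0, 0], "gripper": 1}])

```text
time_s: 12.22
tcp_pos: [0.5853, 0.0374, 0.1675]
ee_rot: [1.043, 1.306, -1.042]
ft_force: [0.7, -0.1, 0.0]
grip_width: 0.0003
```

```bash
python3 - <<'E'
from h import *
arm.grab_frame("top")
c=arm.get_calibration("wrist");tc=arm.get_obs()["tcp_pos"]
im=arm.grab_frame("wrist")[:,:,::-1].copy()
plan([.5835,.0395,.156])
overlay(c,im,[(.5835,.0395,.156,.017)],[tc],(160,130,400,310),3,"pics/ov9.png")
E
```

```text
t 12.3167 tcp [0.5854 0.0373 0.1676] F [ 0.2 -0.2  0.4] w 0.0005921287349951274
axes
 [[ 0.002  0.975  0.222]
 [ 0.     0.222 -0.975]
 [-1.     0.002  0.   ]]
slide cm [ 1.16 -0.14 -0.25]
```

View pics/ov9.png

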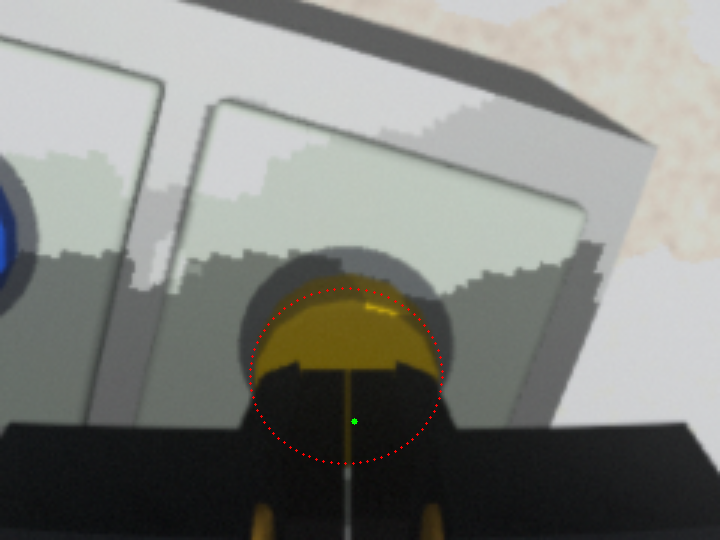

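Call:
move_arm(motion=[{"slide": [0.2, -0.1, -0.2], "angular": [0, 0, 0], "gripper": 1}, {"slide": [0.5, -0.1, -0.2], "angular": [0, 0, 0], "gripper": 1}, {"slide": [0.8, -0.1, -0.2], "angular": [0, 0, 0], "gripper": 1}, {"slide": [0.9, -0.1, -0.2], "angular": [0, 0, 0], "gripper": 1}, {"slide": [1.0, -0.1, -0.2], "angular": [0, 0, 0], "gripper": 1}, {"slide": [1.1, -0.1, -0.2], "angular": [0, 0, 0], "gripper": 1}, {"slide": [1.2, -0.1, -0.2], "angular": [0, 0, 0], "gripper": 1}, {"slide": [1.3, -0.1, -0.2], "angular": [0, 0, 0], "gripper": 1}, {"slide": [1.4, -0.1, -0.2], "angular": [0, 0, 0], "gripper": 1}, {"slide": [1.5, -0.1, -0.2], "angular": [0, 0, 0], "gripper": 1}, {"slide": [1.6, -0.1, -0.2], "angular": [0, 0, 0], "gripper": 1}, {"slide": [1.7, -0.1, -0.2], "angular": [0, 0, 0], "gripper": 1}])

```text
time_s: 13.32
tcp_pos: [0.5832, 0.0389, 0.1496]
ee_rot: [1.042, 1.307, -1.043]
ft_force: [-1.8, -0.5, 3.1]
grip_width: 0.0005
```

Call:
move_arm(motion=[{"slide": [0.1, 0, 0], "angular": [0, 0, 0], "gripper": 1}, {"slide": [0.2, 0, 0], "angular": [0, 0, 0], "gripper": 1}, {"slide": [0.2, 0, 0], "angular": [0, 0, 0], "gripper": 1}])

```text
time_s: 13.57
tcp_pos: [0.5834, 0.0389, 0.1474]
ee_rot: [1.042, 1.307, -1.042]
ft_force: [0.4, 0.0, 0.4]
grip_width: 0.0001
```

Call:
move_arm(motion=[{"slide": [0.05, 0, 0], "angular": [0, 0, 0], "gripper": 1}, {"slide": [0.1, 0, 0], "angular": [0, 0, 0], "gripper": 1}, {"slide": [0.15, 0, 0], "angular": [0, 0, 0], "gripper": 1}])

```text
time_s: 13.82
tcp_pos: [0.5835, 0.039, 0.1463]
ee_rot: [1.043, 1.307, -1.042]
ft_force: [-1.1, -0.7, 4.7]
grip_width: 0.0007
```

Call:
move_arm(motion=[{"slide": [0.05, 0, 0], "angular": [0, 0, 0], "gripper": 1}, {"slide": [0.1, 0, 0], "angular": [0, 0, 0], "gripper": 1}])

```text
time_s: 13.98
tcp_pos: [0.5835, 0.0391, 0.1456]
ee_rot: [1.042, 1.307, -1.042]
ft_force: [-2.2, -0.2, 7.8]
grip_width: 0.0006
```

Call:
move_arm(motion=[{"slide": [0.05, 0, 0], "angular": [0, 0, 0], "gripper": 1}, {"slide": [0.05, 0, 0], "angular": [0, 0, 0], "gripper": 1}])

```text
time_s: 14.15
tcp_pos: [0.5836, 0.039, 0.1453]
ee_rot: [1.043, 1.306, -1.042]
ft_force: [-2.6, -0.9, 5.8]
grip_width: 0.0006
```

Call:
move_arm(motion=[{"slide": [-0.3, 0, 0], "angular": [0, 0, 0], "gripper": 1}, {"slide": [-1, 0, 0], "angular": [0, 0, 0], "gripper": 1}, {"slide": [-3, 0, 0], "angular": [0, 0, 0], "gripper": 1}, {"slide": [-6, 0, 2], "angular": [0, 0, 0], "gripper": 1}, {"slide": [-9, -1, 5], "angular": [0, 0, 0], "gripper": 1}, {"slide": [-10, -2, 8], "angular": [0, 0, 0], "gripper": 1}, {"slide": [-11, -3, 11], "angular": [0, 0, 0], "gripper": 1}, {"slide": [-11, -4, 13], "angular": [0, 0, 0], "gripper": 1}, {"slide": [-11, -4, 14], "angular": [0, 0, 0], "gripper": 1}, {"slide": [-11, -4, 14], "angular": [0, 0, 0], "gripper": 1}])

```text
time_s: 14.98
tcp_pos: [0.5757, -0.1095, 0.2546]
ee_rot: [1.045, 1.304, -1.047]
ft_force: [0.1, 0.3, 0.1]
grip_width: 0.0002
```

```bash
python3 - <<'E'
from h import *
for i in range(2): s=arm.grab_frame("side")[:,:,::-1]
c=arm.get_calibration("wrist")
im=arm.grab_frame("wrist")[:,:,::-1].copy();t=arm.grab_frame("top")[:,:,::-1]
plan([.5,0,.2])
a=cv2.resize(s[140:330,220:360],None,fx=4,fy=3.15);cv2.imwrite("pics/s10.png",a);cv2.imwrite("pics/t10.png",t);cv2.imwrite("pics/sf10.png",s)
overlay(c,im,[(.4998,.0435,.146,.017),(.5835,.0385,.146,.017)],[],(140,0,440,230),2.5,"pics/ov10.png")
s0=cv2.imread("pics/side0.png")
b,q=blob(s,(230,260,280,325),[0,0,0],[180,255,75]);print("black now",b,q,proj("side",[.594,.304,.11]))
E
```

```text
t 15.1833 tcp [ 0.5758 -0.1035  0.2545] F [-0.4  0.2  1.1] w 0.0006471161862111105
axes
 [[-0.     0.974  0.226]
 [ 0.002  0.226 -0.974]
 [-1.     0.    -0.002]]
slide cm [  5.47  -5.05 -11.79]
black now [254.42948718 282.79487179] [ 17  17  16  13 156] [254.97752106 280.98528708]
```

View pics/ov10.png

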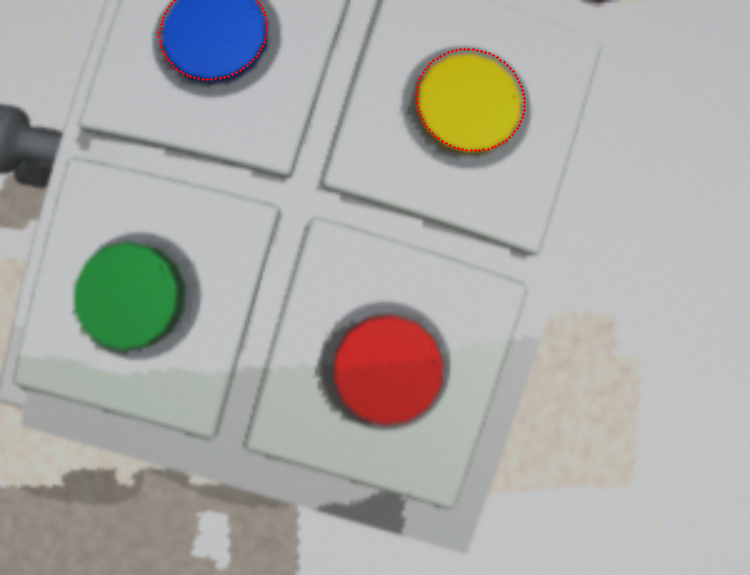

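View pics/s10.png

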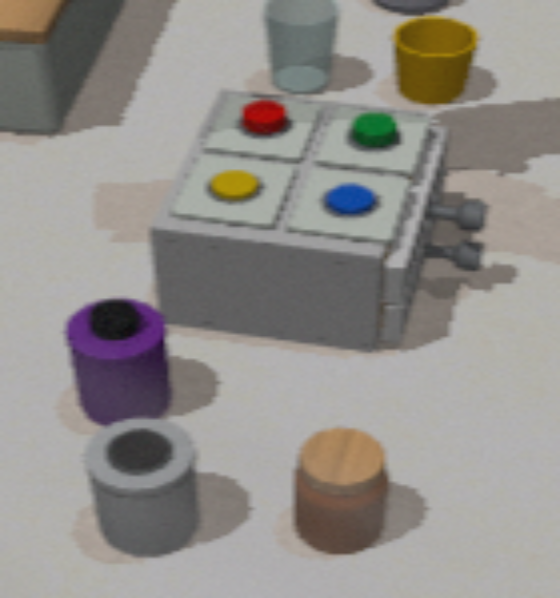

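View pics/t10.png

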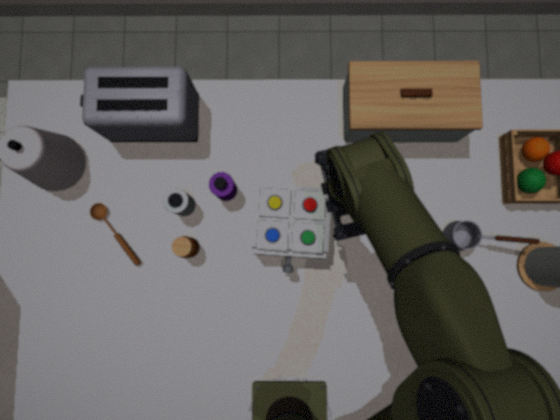

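All three buttons are down. Red and green stand up, nothing else has moved, and the gripper is clear.

```bash
python3 -c "
from station import arm
print(arm.finish_job())"
```

```text
the job is handed in; nothing more can be done
None
```

I pressed the black button on the aluminium canister, then the blue, then the yellow, each with a closed fingertip, and handed the job in at about 15.2 s.

- **Pressing:** Each button slid at about 3 N. I stopped once the force climbed at the end of travel, reaching about 6–10 N, with the tip about 10–11 mm below where the button top had stood.
- **Last pictures:** Black, blue and yellow are down and stayed down after the finger lifted. Red and green still stand up. The canister, the purple look-alike, the jar and the drawers look unmoved, and the gripper was clear and reading about 0–1 N.
- **Disagreements:**
  - The side view put the button centres 6–10 mm off the top view in y. I used the top and wrist views, nudged towards it.
  - One wrist picture came out while the arm was still settling, so I retook it.
  - One force reading during the yellow press dropped to 0.4 N, then rose normally to 7.8 N, and 5.8 N at the end.

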